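# Shut and lock the instrument case under the bench lamp

### The arm

A 6-joint arm with a two-finger parallel gripper is mounted at the origin on the work surface. World frame = base frame: x ahead of the robot, y to its left, z up, the work surface at z = 0. Lengths are in m, angles in rad, forces in N, time in s.
With the tool pointing down it reaches from about 0.325 to 0.925 m from the base axis. Payload 3.1 kg.
Tool frame: the origin (TCP) lies midway between the tips of the shut fingers; the grasp point (between the pads) lies robot.grip_point_offset behind it (robot.grip_point_offset is the distance from the TCP to the grasp point, in m); z points along the fingers, y is the line along which they close (so a half turn about z gives the same grasp; the last joint's range is limited). The gripper opens to 85 mm and grips with 20 to 120 N. Pads are 22 mm wide; open, the fingers measure 114 mm over their backs; the gripper's body (76 mm by 85 mm) begins 54 mm behind the grasp point. The pads swing forward as they close: fully open they stand 13 mm farther back than shut.
Start: joints at [1.069, 0.217, 1.613, -0, 1.311, -0.112], TCP at [0.237, 0.578, 0.231] pointing down, gripper open.
Joint ranges: [-2.75, 2.75], [-0.78, 2.1], [0.31, 2.55], [-1.13, 4.27], [0.13, 2.63], [-2.58, 2.58]. Speed limits (rad/s): [2.79, 2.79, 3.14, 3.14, 3.14, 3.14].

### API

Orientations are given as a rotation vector (axis times angle).
In Python, from cell import sensors, optics, job_done, robot gives the robot as it stands.
- The arm moves only by the tool drive_tool, never from a script. Its arguments are lists of equal length, an entry for each row: "hand": the opening, from 0 (shut) to 1 (fully open); "linear": the shift along the tool's x, y, z normalised to -1 to 1, where 1 is 10 cm, a list of three; "angular": the turn, a rotation vector about the tool's x, y, z normalised to -1 to 1, where 1 is 45 degrees, a list of three. In form: {"hand": [hand, ...], "linear": [[x, y, z], ...], "angular": [[rx, ry, rz], ...]}. A call has 1 to 8 rows; each row is the pose to reach, as a shift and turn from the pose commanded when the call began, along the tool's axes at that moment; what a row does not reach only later rows make up. A row lasts 1/10 s, in which the tool goes at most 50 mm and 8.59 degrees, less where a joint would pass 70% of its speed; a pose out of reach is approached as far as the arm can. A call with a number of a shift or a turn outside -1 to 1 is refused whole. A call with a gripper value outside its range is refused whole. The fingers move at their own pace and stop on an object; "newtons" is the grip in N (left out, the last holds). Time passes only in rows, so rows that repeat a pose let the fingers close. It gives the time, the measured TCP pose, the force, the opening and the grip force at its end, in the units of the state.
- sensors.state(): the state, without advancing time (a new reading comes with each control period).
- optics.read_camera(name): name is "scene" or "top" or "wrist"; returns the picture (420x560x3 uint8, red, green, blue); there is no depth.
- optics.get_calibration(name): a dict with "intrinsics" (3x3 intrinsics, pixels), "D" ([k1, k2, p1, p2, k3] as OpenCV has them; the pictures are not rectified), "rvec" (rotation vector, rad) and "tvec" (3), from world to camera coordinates, as OpenCV has them; the wrist camera has in their place "mount" (4x4, takes a point from camera to tool coordinates, whose origin is the TCP and whose axes are the flange's). Camera axes: x right, y down, z forward; pixel columns grow to the right and rows downward; lengths in m; the calibration is good to about 2 mm. A picture is of the moment at which its call begins: read the wrist's pose just before it. get_calibration takes no time and is no camera call.
- job_done(): hands the job in; it is judged then, once.
The state is a dict: "time": time; "qpos": joint angles; "qvel": joint speeds; "tau": joint torques, N m; "ee_pos": TCP position; "eef_rot": TCP orientation; "contact_force": force on the tool from outside, world axes, zero at the start; "wrist_torque": the same for the moment, N m; "finger_gap": finger opening in m; "finger_force": force on a finger pad.
Only numpy, scipy, OpenCV 4.12 (cv2) and the standard library are available. Lean on these libraries where they do the work, as an engineer would, in place of code of your own. Each camera call takes 0.05 s, during which the arm holds its last target. There are 200 camera calls.

### The job

Shut the instrument case and lock it: press its lid fully down, then swing the hasp up and over from the front until it lies flat on the lid with the turn staple standing through its slot, and only then turn the staple's wing counter-clockwise (seen from above) across the hasp until it stops. The lamp hangs low over the lid, so come in with the tool tilted; do not push against the lamp and leave everything else on the bench where it is.

Things in the scene. Friction and masses are not known exactly. Their poses are not given: they have to be found in the camera images.
- case: low black case with a white lid, fixed to the bench; 180 mm deep (x), 280 mm wide (y), 80 mm tall with the lid shut. Origin at the centre of its underside on the bench; its front face is at x = -90 mm and faces roughly towards the robot; z up.
- lid (a joint): angle of the lid, rad: 0 = fully shut (top of the lid 80 mm above the bench), grows as its front edge rises. White plate 9 mm thick, hinged along the back of the case at case x = +90 mm, 71 mm above the bench. It starts ajar and its stiff hinge keeps it wherever it is left; pressing the front edge down takes about 3 N.
- lid_edge (a point): point on top of the lid, in the middle of its width (y), 5 mm behind its front edge. When the lid is shut it is at case (-85, 0, 80) mm. The lid is bare on both sides of the hasp, out to y = +-140 mm.
- hasp (a joint): angle of the hasp, rad: 0 = lying flat on the shut lid, pointing to the back (case +x); 1.57 = standing upright; 3.14 = sticking straight out in front (case -x). Its stiff hinge (about 1 N at the free end) keeps it wherever it is left.
- hasp_hinge (a point): the hasp's hinge axis: centre of its length, at case (-95, 0, 83) mm, along case y.
- hasp_end (a point): point on the hasp's tongue, 58 mm from the hinge axis, mid width and thickness; point x points from the hinge to the free end, y along the hinge. Hasp: flat brass plate 4 mm thick, 38 mm wide (y), reaching 70 mm from the hinge; slot 16 mm wide, 12 to 49 mm from the hinge, between 11 mm side bars; solid tongue from 49 to 70 mm. Flat on the lid its top is 5 mm above the lid.
- staple (a joint): angle of the turn staple's wing, rad, counter-clockwise from above: about 0 = in line with the slot (along case x), 1.57 = across the hasp, at its stop. It turns stiffly (0.02 N m) and stays where it is left.
- staple_top (a point): top centre of the turn staple, on its turning axis, 22 mm above the lid: at case (-65, 0, 102) mm when the lid is shut. A round post 8 mm across rises from the lid and carries the wing, a brass bar 24 mm long, 8 mm thick, from 9 to 22 mm above the lid; the point's x axis lies along the wing's length.
- lamp: low bench lamp, fixed. Its white flat hood is 110 mm deep (x), 340 mm wide (y), from 224 to 256 mm above the bench, its front edge about 20 mm behind the staple; an arm and a 16 mm column behind it stand on a round foot. Origin on the bench straight below the middle of the hood's front edge; x points to the back, under the hood.
- jar: closed clear glass jar, 72 mm across, 60 mm tall, beside the case; origin at the centre of its underside. Bystander.
- pot: grey pot 56 mm across, 50 mm tall, with thin brushes and tools standing in it to about 105 mm; origin at the centre of its underside. Bystander.
- screwdriver: small screwdriver, 130 mm long, lying on the bench in front of the case; origin underneath it, x along it. Bystander.
- loupe: black eye loupe, 34 mm across, 28 mm tall, standing in front of the case; origin at the centre of its underside. Bystander.
- stand: small red block 40 x 55 mm with short clear pins, 30 mm tall in all, beside the case; origin at the centre of its underside. Bystander.
- movement: round brass watch movement, 38 mm across, 8 mm tall, lying beside the case; origin at the centre of its underside. Bystander.

How it is judged:
On the way, in this order (a step that is already met when the one before it is completed fails the run):
1. the lid is pressed fully down while the hasp is still off (value of joint lid below 0.03 rad and value of joint hasp above 1 rad), for 0.2 s.
2. the hasp lies flat over the staple, whose wing is still in line with the slot (value of joint lid below 0.03 rad and value of joint hasp below 0.1 rad and value of joint staple below 0.4 rad), for 0.2 s.
3. the wing is turned across the hasp to its stop (value of joint lid below 0.03 rad and value of joint hasp below 0.1 rad and value of joint staple above 1.35 rad), for 0.2 s.
At the end, for the whole second after the job is handed in: The lid is shut (within 0.03 rad), the hasp lies flat on it (within 0.10 rad) and the staple's wing is turned at least 1.35 rad counter-clockwise across the hasp; none of the bystanders has moved more than 30 mm (all of step 3 and not (distance of any of jar, pot, screwdriver, loupe, stand, movement from where it was at the start of the episode above 0.03 m)); the robot touches nothing.
It fails at once if the robot pushes against the lamp (over 5 N) (contact force between any of the arm, the fingers and lamp above 5 N).
It fails at once if a bystander (jar, pot, screwdriver, loupe, red block, movement) is moved more than 30 mm (distance of any of jar, pot, screwdriver, loupe, stand, movement from where it was at the start of the episode above 0.03 m).
It also fails if it takes over 61 s, if anything falls off the work surface, if the arm or the gripper's body presses on something with over 40 N, if the wrist force passes 120 N, or if a joint passes its speed limit or range.

## Working session

There is one attempt and no reset: what is moved stays moved. The work goes in short steps, Python scripts to look and compute and a tool call to move; the robot and the scene stay as the last step left them, time stands still between calls to the robot, and variables do not carry over. Pictures are saved under pics/ and viewed, at most 10 in all, crops included, and the job is handed in when it is done.

Besides the shell and the picture viewer there is one more tool, called after "Emit:" as name(argument=value, ...) on one line, values as JSON. drive_tool: Moves the arm, as the interface text tells. Scaled input: -1 to 1 covers 10 cm each way for a shift and 45 degrees each way for a turn. Its arguments: {"type":"object","properties":{"hand":{"type":"array"},"linear":{"type":"array"},"angular":{"type":"array"},"newtons":{"type":"number"}},"required":["hand","linear","angular"]}

```bash
mkdir -p pics; ls
python3 - <<'E'
from cell import sensors, optics, robot
import cv2,numpy as np
print(sensors.state()); print(robot.grip_point_offset)
for n in ("scene","top","wrist"):
    im=optics.read_camera(n); cv2.imwrite(f"pics/{n}0.png",im[:,:,::-1]); print(n,optics.get_calibration(n))
a=[cv2.imread(f"pics/{n}0.png") for n in("scene","top")]
E
```

```text
pics
{'time': 0.0, 'qpos': array([ 1.06882343e+00,  2.17784589e-01,  1.61493114e+00,  3.46544703e-06,
        1.31130829e+00, -1.12194599e-01]), 'qvel': array([-8.30934039e-04,  1.35708276e-03, -7.75508883e-04, -1.06843218e-03,
       -6.36768176e-05,  9.76998072e-04]), 'tau': array([-1.98463249e-05, -3.96831465e+01, -3.03861845e+01, -5.47422553e-05,
        9.64720646e-03, -2.71201702e-05]), 'ee_pos': array([0.2370683 , 0.57740816, 0.22995097]), 'eef_rot': array([-0.60825189, -3.0813931 ,  0.00363808]), 'contact_force': array([-1.02153993,  0.07773264,  0.44383423]), 'wrist_torque': array([0.01839312, 0.0241692 , 0.01760807]), 'finger_force': 0.0, 'finger_gap': 0.08535363017339236}
0.0187
scene {'intrinsics': array([[411.95093973,   0.        , 278.10335754],
       [  0.        , 411.95093973, 209.79126494],
       [  0.        ,   0.        ,   1.        ]]), 'D': array([0.00789933, 0.        , 0.        , 0.        , 0.        ]), 'rvec': array([ 2.84263732, -0.0897071 ,  0.01102845]), 'tvec': array([-0.60169414,  0.10353064,  0.92857703])}
top {'intrinsics': array([[419.92426638
[... 228 characters left out ...]
[ 2.14613982, -2.08827301,  0.20268198]), 'tvec': array([0.05143011, 0.63271591, 0.93957741])}
wrist {'intrinsics': array([[340.92548363,   0.        , 275.18728515],
       [  0.        , 340.92548363, 210.28397058],
       [  0.        ,   0.        ,   1.        ]]), 'D': array([-0.01752422,  0.        ,  0.        ,  0.        ,  0.        ]), 'mount': array([[-8.03732961e-04, -9.55727276e-01, -2.94252829e-01,
         7.57968770e-02],
       [ 9.99999545e-01, -9.19424873e-04,  2.54838106e-04,
         1.31807883e-04],
       [-5.14099099e-04, -2.94252491e-01,  9.55727580e-01,
        -1.42321918e-01],
       [ 0.00000000e+00,  0.00000000e+00,  0.00000000e+00,
         1.00000000e+00]])}
```

View pics/scene0.png

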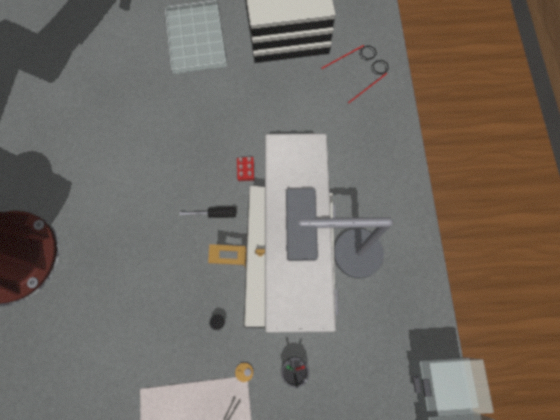

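View pics/top0.png

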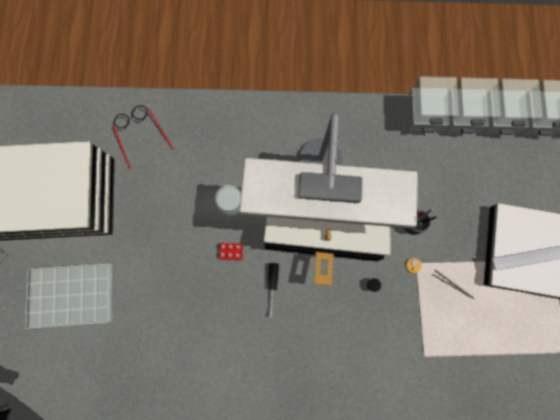

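The scene view shows the lid (front edge near column 250, rows 187–326), the hasp sticking out in front (208–245, 254) and the staple at (260, 250). The top view shows the hasp at (324, 268), the staple at (328, 236), the loupe at (374, 285) and the screwdriver at (272, 290). Next I'll triangulate these.

```bash
cat > h.py <<'E'
import cv2,numpy as np
from scipy.spatial.transform import Rotation as R
from cell import sensors, optics
def cam(n,st=None):
    c=optics.get_calibration(n)
    if n=="wrist":
        T=np.eye(4);T[:3,:3]=R.from_rotvec(st["eef_rot"]).as_matrix();T[:3,3]=st["ee_pos"]
        W=T@c["mount"]; return c["intrinsics"],c["D"],W[:3,:3],W[:3,3]
    M=cv2.Rodrigues(c["rvec"])[0]; return c["intrinsics"],c["D"],M.T,-M.T@c["tvec"]
def ray(C,p):
    u=cv2.undistortPoints(np.array([[p]],float),C[0],C[1])[0,0]
    d=C[2]@np.array([u[0],u[1],1]); return C[3],d/np.linalg.norm(d)
def plane(C,p,z):
    o,d=ray(C,p); return o+d*(z-o[2])/d[2]
def tri(*cp):
    A=0;b=0;rs=[ray(C,p) for C,p in cp]
    for o,d in rs:
        P=np.eye(3)-np.outer(d,d);A=A+P;b=b+P@o
    X=np.linalg.solve(A,b); return X,max(np.linalg.norm((np.eye(3)-np.outer(d,d))@(X-o)) for o,d in rs)
def proj(C,X):
    rv=cv2.Rodrigues(C[2].T)[0]; return cv2.projectPoints(np.array([X],float),rv,-C[2].T@C[3],C[0],C[1])[0][0,0]
E
python3 - <<'E'
from h import *
S=cam("scene");T=cam("top");s=cv2.imread("pics/scene0.png");t=cv2.imread("pics/top0.png")
for n,im in(("S",s),("T",t)):
    hsv=cv2.cvtColor(im,cv2.COLOR_BGR2HSV); m=cv2.inRange(hsv,(8,110,70),(28,255,255)); m[:, 400:]=0 if n=="S" else m[:,400:]
    k,l,st,c=cv2.connectedComponentsWithStats(m)
    for i in range(1,k):
        if st[i,4]>8 and (n=="S" or st[i,1]>95):
            q=cv2.boxPoints(cv2.minAreaRect(np.argwhere(l==i)[:,::-1].astype(np.float32)))
            print(n,st[i],c[i].round(1),q.round(1).tolist())
a=cv2.resize(s[170:340,195:345],None,fx=3.4,fy=3.4,interpolation=cv2.INTER_CUBIC)
b=cv2.resize(t[200:300,210:430],None,fx=3.6,fy=3.6,interpolation=cv2.INTER_CUBIC)
cv2.imwrite("pics/a.png",a);cv2.imwrite("pics/b.png",b)
E
```

```text
S [398   0   2   8  11] [398.7   2.8] [[398.0, 0.0], [399.0, 0.0], [399.0, 7.0], [398.0, 7.0]]
S [209 245  37  19 487] [226.6 253.9] [[209.0, 245.0], [245.0, 245.0], [245.0, 263.0], [209.0, 263.0]]
S [256 249   8   6  33] [259.8 251.4] [[256.0, 251.0], [260.0, 247.0], [264.0, 251.0], [260.0, 255.0]]
S [236 363  16  18 180] [242.5 371.6] [[236.0, 363.0], [251.0, 363.0], [251.0, 380.0], [236.0, 380.0]]
T [325 229   5  11  37] [327.6 234.4] [[325.0, 229.0], [329.0, 229.0], [329.0, 239.0], [325.0, 239.0]]
T [315 251  19  34 440] [323.4 267.9] [[312.70001220703125, 283.3999938964844], [315.20001220703125, 250.8000030517578], [333.29998779296875, 252.1999969482422], [330.79998779296875, 284.79998779296875]]
T [406 258  15  15 142] [412.8 265.8] [[406.0, 258.0], [420.0, 258.0], [420.0, 272.0], [406.0, 272.0]]
```

View pics/a.png

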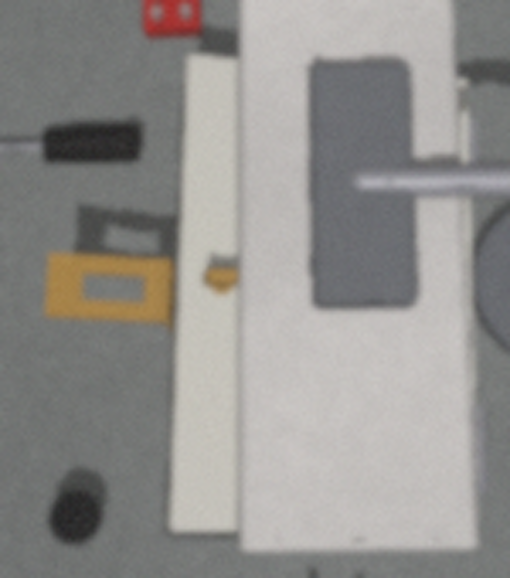

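View pics/b.png

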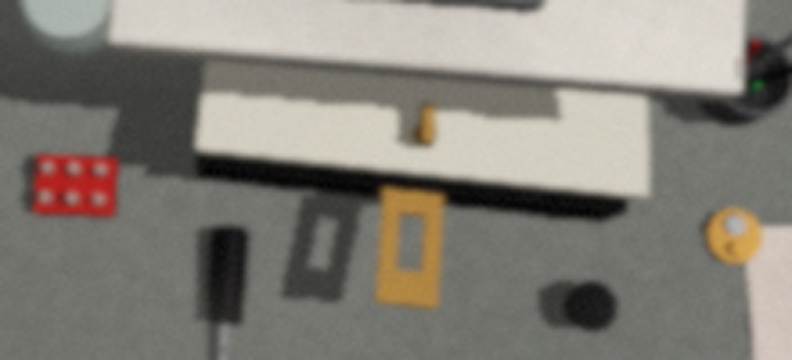

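The crops show the lid's front corners at scene (250.3, 186.2) and (245, 325.9), matching top (264.4, 242.2) and (390.6, 254.4). The hasp is a clean rectangle with its slot visible in both views, and the wing lies roughly along case x.

Run:
```python
from h import *
S=cam("scene");T=cam("top")
a=lambda x,y:(195+x/3.4-.35,170+y/3.4-.35); b=lambda x,y:(210+x/3.6-.36,200+y/3.6-.36)
P={"lidL":(a(188,55),b(196,152)),"lidR":(a(170,530),b(650,196)),
"haspFL":(a(49,253),b(376,300)),"haspFR":(a(45,317),b(436,306)),"haspBL":(a(171,257),b(381,188)),"haspBR":(a(170,323),b(446,190)),
"slot":(a(115,288),b(411,241)),"stapleFrontEnd":(a(208,275),b(426,142)),
"stand":(a(172,15),b(75,185)),"loupe":(a(75,517),b(590,306)),"driver":(a(141,140),b(228,230)),"movement":((242.5,371.6),(412.8,265.8)),
"hoodL":((265.5,135),b(112,45)),"hoodR":((266.5,331),b(745,93))}
for k,(p,q) in P.items():
    X,e=tri((S,p),(T,q)); print(k,(X*1e3).round(1),round(e*1e3,1))
```

```text
lidL [549.5  86.8 122.8] 1.3
lidR [ 528.9 -188.6  130.4] 0.9
haspFL [462.5 -26.1 107.7] 0.3
haspFR [459.6 -63.3 105.1] 0.1
haspBL [532.9 -29.9  92.6] 0.6
haspBR [531.6 -70.3  98.2] 0.0
slot [499.7 -48.  100.1] 0.6
stapleFrontEnd [556.5 -52.1 140.5] 0.7
stand [536.4 172.3 -15.7] 3.3
loupe [ 464.4 -174.2   33.2] 0.3
driver [509.9  66.4  20.7] 1.7
movement [ 512.6 -275.1   15.1] 0.2
hoodL [588.3 129.2 259.9] 1.0
hoodR [ 571.5 -202.9  263.4] 1.6
```

```bash
cat >> h.py <<'E'
import sys
YAW=np.radians(-4.3); O=np.array([.6237,-.0572,0.])
Rc=R.from_euler('z',YAW)
def tocase(X): return Rc.inv().apply(np.asarray(X)-O)*1e3
def toworld(c): return O+Rc.apply(np.asarray(c)/1e3)
def toolR(tau,yaw=0):
    t=np.radians(tau); M=np.array([[-np.cos(t),0,np.sin(t)],[0,1,0],[-np.sin(t),0,-np.cos(t)]])
    return Rc*R.from_euler('z',yaw,degrees=True)*R.from_matrix(M)
def go(c,tau,yaw=0,st=None):
    s=st or sensors.state(); r0=R.from_rotvec(s["eef_rot"])
    l=r0.inv().apply(toworld(c)-s["ee_pos"])/.1; a=(r0.inv()*toolR(tau,yaw)).as_rotvec(degrees=True)/45
    print("lin",l.round(3),"ang",a.round(3),"|deg|",(np.linalg.norm(a)*45).round(1))
def where():
    s=sensors.state(); M=(Rc.inv()*R.from_rotvec(s["eef_rot"])).as_matrix()
    print("t%.2f"%s["time"],"case",tocase(s["ee_pos"]).round(1),"z",M[:,2].round(3),"y",M[:,1].round(3),"F",Rc.inv().apply(s["contact_force"]).round(1),"gap",round(s["finger_gap"],4),"q",s["qpos"].round(2))
E
python3 - <<'E'
from h import *
where(); go((-250,65,240),35)
E
```

```text
t0.15 case [-433.   604.   230.2] z [-0.001 -0.002 -1.   ] y [ 0.31   0.951 -0.002] F [-0.  -0.3  0. ] gap 0.0859 q [ 1.07  0.22  1.61 -0.    1.31 -0.11]
lin [-3.409 -4.559 -0.09 ] ang [-0.125 -0.772 -0.387] |deg| 39.3
```

Emit:
drive_tool(hand=[0, 0, 0], linear=[[-0.3, -0.4, 0], [-0.6, -0.75, 0], [-0.75, -1, 0]], angular=[[0, 0, 0], [0, 0, 0], [0, 0, 0]])

```text
time: 0.45
ee_pos: [0.2692, 0.4546, 0.2303]
eef_rot: [-0.609, -3.082, 0.004]
contact_force: [0.4, 1.2, 0.9]
finger_gap: 0.0442
finger_force: 0.0
```

Emit:
drive_tool(hand=[0, 0, 0], linear=[[-0.3, -0.4, 0], [-0.6, -0.75, 0], [-0.75, -1, 0]], angular=[[0, 0, 0], [0, 0, 0], [0, 0, 0]])

```text
time: 0.75
ee_pos: [0.3005, 0.3335, 0.2308]
eef_rot: [0.61, 3.081, -0.002]
contact_force: [0.3, 0.0, -0.2]
finger_gap: 0.0001
finger_force: 0.0
```

Emit:
drive_tool(hand=[0, 0, 0], linear=[[-0.3, -0.4, 0], [-0.6, -0.75, 0], [-0.75, -1, 0]], angular=[[0, 0, 0], [0, 0, 0], [0, 0, 0]])

```text
time: 1.05
ee_pos: [0.3319, 0.2127, 0.2311]
eef_rot: [0.611, 3.081, -0.001]
contact_force: [-0.2, 0.1, 0.1]
finger_gap: -0.0001
finger_force: 0.0
```

Emit:
drive_tool(hand=[0, 0, 0, 0], linear=[[-0.3, -0.4, 0], [-0.6, -0.75, 0], [-0.75, -1, 0], [-0.75, -1, 0]], angular=[[0, 0, 0], [0, 0, 0], [0, 0, 0], [0, 0, 0]])

```text
time: 1.45
ee_pos: [0.3633, 0.0913, 0.2312]
eef_rot: [0.617, 3.08, -0.002]
contact_force: [0.1, 0.8, 0.7]
finger_gap: 0.0004
finger_force: 0.0
```

```bash
python3 -c "
from h import *
where(); go((-250,65,200),35)"
```

```text
t1.45 case [-270.8  128.6  231.2] z [ 0.    -0.001 -1.   ] y [ 0.315  0.949 -0.001] F [0.1 0.8 0.7] gap 0.0004 q [ 0.06 -0.37  2.16 -0.    1.35 -1.12]
lin [-0.397 -0.537  0.313] ang [-0.126 -0.77  -0.395] |deg| 39.4
```

Emit:
drive_tool(hand=[0, 0, 0, 0, 0, 0], linear=[[-0.2, -0.27, 0.1], [-0.4, -0.54, 0.3], [-0.4, -0.54, 0.3], [-0.4, -0.54, 0.3], [-0.4, -0.54, 0.3], [-0.4, -0.54, 0.3]], angular=[[-0.02, -0.15, -0.08], [-0.05, -0.3, -0.16], [-0.08, -0.46, -0.24], [-0.1, -0.62, -0.32], [-0.13, -0.77, -0.395], [-0.13, -0.77, -0.395]])

```text
time: 2.05
ee_pos: [0.3952, 0.0326, 0.1956]
eef_rot: [0.089, 2.534, -0.024]
contact_force: [-0.6, 0.4, 0.6]
finger_gap: -0.0004
finger_force: 0.0
```

Run:
```python
from h import *
where(); go((-70,65,150),35); go((-70,65,130),35)
s=sensors.state(); im=optics.read_camera("wrist")
C=cam("wrist",s)
for n,c in dict(tipL=(-90,140,122),stap=(-65,0,140),hinge=(-95,0,83)).items(): print(n,proj(C,toworld(c)).round())
cv2.imwrite("pics/w1.png",im[:,:,::-1])
```

```text
t2.05 case [-234.6   72.4  195.6] z [ 0.57   0.005 -0.822] y [-0.005  1.     0.003] F [-0.7  0.4  0.6] gap -0.0004 q [-0.12 -0.78  2.55  0.04  0.76 -1.64]
lin [-1.093 -0.084  1.312] ang [ 0.007 -0.006  0.004] |deg| 0.4
lin [-0.979 -0.085  1.477] ang [ 0.007 -0.006  0.004] |deg| 0.4
tipL [346. 276.]
stap [198. 306.]
hinge [201. 239.]
```

View pics/w1.png

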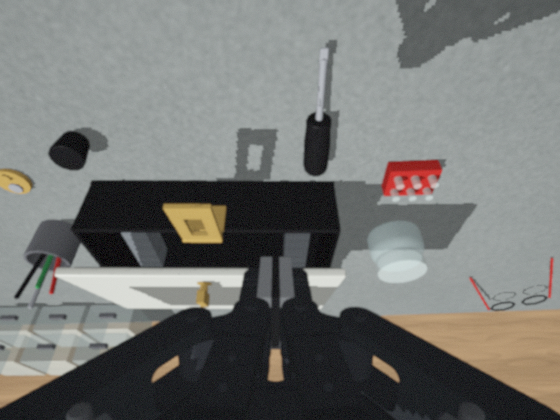

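The wrist view shows the open lid, the hasp hinge at about (202, 241) (predicted (201, 239)) and the staple at (203, 292). The closed fingertips, at columns 258–295, are about 17 mm wide. The case pose fits, so I'll press the lid next.

Emit:
drive_tool(hand=[0, 0, 0], linear=[[-0.27, -0.03, 0.3], [-0.54, -0.06, 0.6], [-0.54, -0.08, 0.65]], angular=[[0, 0, 0], [0, 0, 0], [0, 0, 0]])

```text
time: 2.4
ee_pos: [0.4761, 0.0185, 0.1687]
eef_rot: [0.091, 2.545, -0.024]
contact_force: [-0.7, 0.4, -0.7]
finger_gap: 0.0003
finger_force: 0.0
```

Emit:
drive_tool(hand=[0, 0, 0, 0], linear=[[-0.27, 0, 0.3], [-0.54, 0, 0.65], [-0.54, 0, 0.65], [-0.54, 0, 0.65]], angular=[[0, 0, 0], [0, 0, 0], [0, 0, 0], [0, 0, 0]])

```text
time: 2.8
ee_pos: [0.5547, 0.0134, 0.1461]
eef_rot: [0.09, 2.544, -0.024]
contact_force: [-0.2, 0.6, -0.1]
finger_gap: -0.0001
finger_force: 0.0
```

```bash
python3 -c "
from h import *
where(); go((-70,65,130),35); go((-70,65,88),35)"
```

```text
t2.80 case [-74.1  65.2 146.1] z [ 0.562  0.005 -0.827] y [-0.005  1.     0.002] F [-0.3  0.6 -0.1] gap -0.0001 q [-0.12 -0.14  2.27  0.07  0.42 -1.68]
lin [ 0.056 -0.003  0.156] ang [ 0.006 -0.018  0.004] |deg| 0.9
lin [ 0.292 -0.004  0.504] ang [ 0.006 -0.018  0.004] |deg| 0.9
```

Emit:
drive_tool(hand=[0, 0, 0, 0, 0, 0, 0, 0], linear=[[0.06, 0, 0.16], [0.1, 0, 0.22], [0.14, 0, 0.28], [0.18, 0, 0.34], [0.22, 0, 0.4], [0.26, 0, 0.46], [0.29, 0, 0.5], [0.29, 0, 0.5]], angular=[[0, 0, 0], [0, 0, 0], [0, 0, 0], [0, 0, 0], [0, 0, 0], [0, 0, 0], [0, 0, 0], [0, 0, 0]])

```text
time: 3.6
ee_pos: [0.5601, 0.0124, 0.0902]
eef_rot: [0.09, 2.538, -0.026]
contact_force: [-0.5, -0.6, 0.2]
finger_gap: -0.0004
finger_force: 0.0
```

```bash
python3 -c "
from h import *
where(); go((-70,65,84),35);go((-70,65,80),35)"
```

```text
t3.60 case [-68.6  64.7  90.2] z [ 0.566  0.004 -0.824] y [-0.005  1.     0.002] F [-0.5 -0.6  0.2] gap -0.0004 q [-0.12 -0.01  2.28  0.11  0.27 -1.72]
lin [0.047 0.003 0.043] ang [ 0.005 -0.011  0.004] |deg| 0.6
lin [0.069 0.003 0.076] ang [ 0.005 -0.011  0.004] |deg| 0.6
```

Emit:
drive_tool(hand=[0, 0, 0, 0], linear=[[0.03, 0, 0.03], [0.05, 0, 0.045], [0.07, 0, 0.075], [0.07, 0, 0.075]], angular=[[0, 0, 0], [0, 0, 0], [0, 0, 0], [0, 0, 0]])

```text
time: 4.0
ee_pos: [0.5605, 0.0124, 0.0838]
eef_rot: [0.088, 2.533, -0.026]
contact_force: [-18.3, -1.1, 25.6]
finger_gap: 0.0001
finger_force: 12.5
```

```bash
python3 -c "
from h import *
where(); go((-70,65,74),35)
s=sensors.state(); cv2.imwrite('pics/w2.png',optics.read_camera('wrist')[:,:,::-1])"
```

```text
t4.00 case [-68.3  64.7  83.8] z [ 0.571  0.004 -0.821] y [-0.006  1.     0.001] F [-18.2  -2.5  25.6] gap 0.0001 q [-0.12  0.01  2.29  0.12  0.24 -1.73]
lin [0.07  0.003 0.071] ang [ 0.005 -0.005  0.005] |deg| 0.4
```

View pics/w2.png

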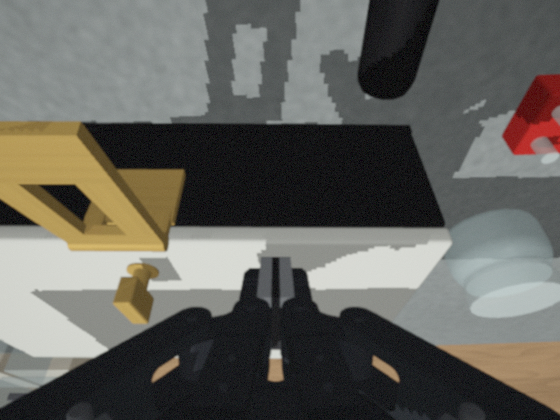

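The lid is shut, with 25 N on it. Its front right corner is at (448, 230), the wing is around (133, 300) and the hasp is standing out in front at the left. I'll check the predicted pixels and refine the case pose.

Run:
```python
from h import *
s=sensors.state();C=cam("wrist",s)
for n,c in dict(corner=(-90,140,80),edge0=(-90,40,80),stap=(-65,0,102),w1=(-77,4,102),w2=(-77,-4,102),w3=(-53,4,102),w1b=(-77,4,89),hinge=(-95,0,83),hl=(-95,19,83),base=(-65,0,80)).items(): print(n,proj(C,toworld(c)).round())
print("corner case",tocase(plane(C,(447,228),.080)).round(1), "edge",tocase(plane(C,(200,229),.08)).round(1),tocase(plane(C,(380,229),.08)).round(1),"post base",tocase(plane(C,(142,271),.089)).round(1))
im=cv2.imread("pics/w2.png"); cv2.imwrite("pics/w2c.png",cv2.resize(im[110:340,0:220],None,fx=2.6,fy=2.6,interpolation=cv2.INTER_CUBIC))
```

```text
corner [452. 244.]
edge0 [216. 243.]
stap [128. 316.]
w1 [128. 305.]
w2 [109. 305.]
w3 [145. 326.]
w1b [136. 277.]
hinge [116. 243.]
hl [162. 243.]
base [140. 271.]
corner case [-101.5  133.2   80. ] edge [-100.6   34.9   80. ] [-100.7  106.6   80. ] post base [-82.3   8.3  89. ]
```

View pics/w2c.png

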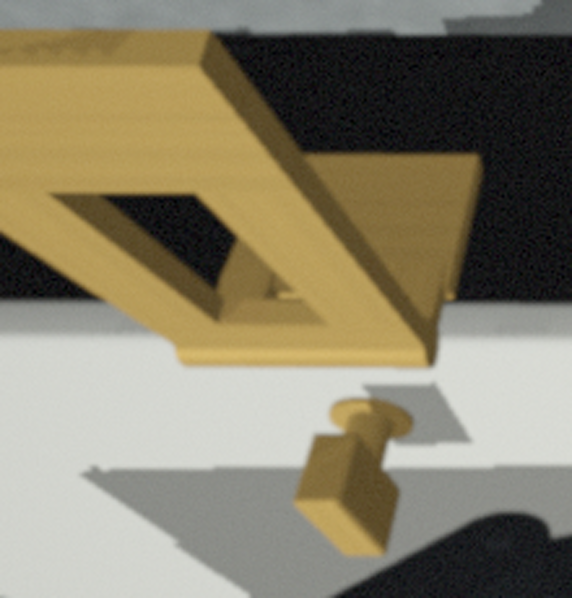

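```bash
sed -i 's/O=np.array(\[.6237,-.0572,0.\])/O=np.array([.6219,-.0558,0.])/' h.py
python3 - <<'E'
from h import *
s=sensors.state();C=cam("wrist",s)
for p in((131,302),(114,302),(148,323),(133,323)): print(tocase(plane(C,p,.102)).round(1))
for p in((81,121.5),(77,135)):
    o,d=ray(C,p); o=tocase(o); d=Rc.inv().apply(d); print("tip",(o+d*(19-o[1])/d[1]).round(1))
where(); go((-72,65,110),35); go((-125,65,110),35)
E
```

```text
[-78.4   5.1 102. ]
[-78.3  -1.9 102. ]
[-54.4   5.  102. ]
[-54.3  -2.  102. ]
tip [-161.7   19.    94.3]
tip [-160.8   19.    97.9]
t4.05 case [-66.4  63.4  83.9] z [ 0.571  0.004 -0.821] y [-0.006  1.     0.001] F [-17.3  -1.9  24. ] gap -0.0 q [-0.12  0.01  2.29  0.12  0.24 -1.73]
lin [-0.103  0.016 -0.247] ang [ 0.005 -0.005  0.005] |deg| 0.4
lin [ 0.332  0.019 -0.549] ang [ 0.005 -0.005  0.005] |deg| 0.4
```

Emit:
drive_tool(hand=[0, 0, 0, 0, 0, 0], linear=[[-0.1, 0, -0.25], [0.2, 0, -0.46], [0.5, 0, -0.67], [0.85, 0, -0.91], [0.85, 0, -0.91], [0.85, 0, -0.91]], angular=[[0, 0, 0], [0, 0, 0], [0, 0, 0], [0, 0, 0], [0, 0, 0], [0, 0, 0]])

```text
time: 4.65
ee_pos: [0.4386, 0.0209, 0.109]
eef_rot: [0.089, 2.533, -0.026]
contact_force: [-0.3, -0.0, 1.1]
finger_gap: 0.0001
finger_force: 0.0
```

```bash
sed -i 's/O=np.array(\[.6219,-.0558,0.\])/O=np.array([.6207,-.0542,0.])/' h.py
python3 - <<'E'
from h import *
where(); go((-190,62,74),35); go((-190,0,74),35)
E
```

```text
t4.65 case [-187.2   61.2  109. ] z [ 0.57   0.004 -0.821] y [-0.005  1.     0.001] F [-0.3 -0.1  1.1] gap 0.0001 q [-0.14 -0.4   2.54  0.11  0.39 -1.73]
lin [0.223 0.008 0.271] ang [ 0.005 -0.005  0.004] |deg| 0.4
lin [ 0.225 -0.612  0.269] ang [ 0.005 -0.005  0.004] |deg| 0.4
```

Emit:
drive_tool(hand=[0, 0, 0, 0, 0, 0], linear=[[0.18, 0, 0.29], [0.18, 0, 0.29], [0.18, -0.3, 0.29], [0.18, -0.61, 0.29], [0.18, -0.61, 0.29], [0.18, -0.61, 0.29]], angular=[[0, 0, 0], [0, 0, 0], [0, 0, 0], [0, 0, 0], [0, 0, 0], [0, 0, 0]])

```text
time: 5.25
ee_pos: [0.4406, -0.042, 0.0741]
eef_rot: [0.095, 2.541, -0.026]
contact_force: [0.2, -0.5, 0.1]
finger_gap: -0.0002
finger_force: 0.0
```

Run:
```python
from h import *
where(); 
for c in ((-172,0,82),(-165,0,95),(-158,0,110),(-150,0,120),(-140,0,130)): go(c,35)
cv2.imwrite('pics/w3.png',optics.read_camera('wrist')[:,:,::-1])
```

```text
t5.25 case [-180.5   -1.3   74.1] z [ 0.564  0.003 -0.826] y [-0.001  1.     0.002] F [ 0.2 -0.5  0.1] gap -0.0002 q [-0.37 -0.28  2.55  0.53  0.34 -2.32]
lin [-0.115  0.013 -0.017] ang [ 0.003 -0.015 -0.   ] |deg| 0.7
lin [-0.246  0.014 -0.085] ang [ 0.003 -0.015 -0.   ] |deg| 0.7
lin [-0.389  0.014 -0.169] ang [ 0.003 -0.015 -0.   ] |deg| 0.7
lin [-0.511  0.014 -0.207] ang [ 0.003 -0.015 -0.   ] |deg| 0.7
lin [-0.65   0.014 -0.233] ang [ 0.003 -0.015 -0.   ] |deg| 0.7
```

View pics/w3.png

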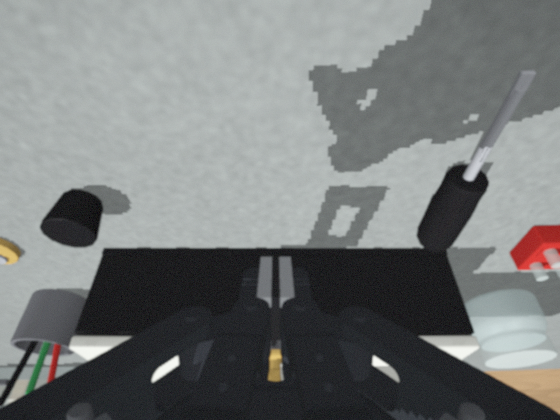

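The staple shows at (275, 362), directly behind the fingertips (column 275), so they are centred on the hasp in y. The hasp itself is hidden behind the fingers. I'll compute a path that sweeps the fingertip under and over it.

```bash
cat > path.py <<'E'
from h import *
def tcp(th,s):
    a=np.radians(th);u=np.array([np.cos(a),np.sin(a)]);n=np.array([-np.sin(a),np.cos(a)]);H=np.array([-95,83.])
    if th>125: return H+69*u+2*n-(5.7,4)-s*np.array([-.57,.82])
    if th>40: return H+np.interp(th,[40,125],[66,67])*u+2*n-(5.7,4)
    return H+np.interp(th,[15,40],[59,57])*u+2*n+(5.7,4)
def run(ths,push=2):
    for th in ths:
        a=np.radians(th); x,z=tcp(th,np.interp(th,[125,170],[1,10]))+push*np.array([np.sin(a),-np.cos(a)])
        print(th,(round(x),round(z)),end=" "); go((x,0,z),35)
E
python3 - <<'E'
from path import *
where(); run([175,169,161,153,145,137,129,121])
E
```

```text
t5.30 case [-181.    -0.5   73.8] z [ 0.563  0.004 -0.826] y [-0.003  1.     0.003] F [-0.2  0.1  0.3] gap 0.0002 q [-0.37 -0.28  2.55  0.53  0.34 -2.32]
175 (-164, 77) lin [-0.16   0.005  0.072] ang [ 0.005 -0.016  0.001] |deg| 0.7
169 (-163, 84) lin [-0.208  0.005  0.017] ang [ 0.005 -0.016  0.001] |deg| 0.7
161 (-161, 95) lin [-0.281  0.005 -0.062] ang [ 0.005 -0.016  0.001] |deg| 0.7
153 (-158, 105) lin [-0.362  0.005 -0.13 ] ang [ 0.005 -0.016  0.001] |deg| 0.7
145 (-154, 114) lin [-0.449  0.005 -0.186] ang [ 0.005 -0.016  0.001] |deg| 0.7
137 (-149, 123) lin [-0.541  0.005 -0.23 ] ang [ 0.005 -0.016  0.001] |deg| 0.7
129 (-143, 131) lin [-0.636  0.005 -0.26 ] ang [ 0.005 -0.016  0.001] |deg| 0.7
121 (-135, 136) lin [-0.731  0.005 -0.259] ang [ 0.005 -0.016  0.001] |deg| 0.7
```

Emit:
drive_tool(hand=[0, 0, 0, 0, 0, 0, 0, 0], linear=[[-0.16, 0, 0.07], [-0.21, 0, 0.02], [-0.28, 0, -0.06], [-0.36, 0, -0.13], [-0.45, 0, -0.19], [-0.54, 0, -0.23], [-0.64, 0, -0.26], [-0.64, 0, -0.26]], angular=[[0, 0, 0], [0, 0, 0], [0, 0, 0], [0, 0, 0], [0, 0, 0], [0, 0, 0], [0, 0, 0], [0, 0, 0]])

```text
time: 6.1
ee_pos: [0.4802, -0.0432, 0.1338]
eef_rot: [0.088, 2.537, -0.026]
contact_force: [0.2, 0.9, 0.5]
finger_gap: 0.0
finger_force: 0.1
```

Run:
```python
from path import *
where(); run([121,112,103,94,85,76,67,58])
cv2.imwrite('pics/s4.png',optics.read_camera('scene')[170:340,195:345,::-1].repeat(3,0).repeat(3,1))
```

```text
t6.10 case [-140.9    0.4  133.8] z [ 0.567  0.004 -0.823] y [-0.006  1.     0.001] F [0.1 0.9 0.5] gap 0.0 q [-0.33 -0.32  2.44  0.34  0.46 -2.09]
121 (-135, 136) lin [-0.062 -0.004  0.011] ang [ 0.005 -0.009  0.005] |deg| 0.5
112 (-126, 141) lin [-0.166 -0.005  0.027] ang [ 0.005 -0.009  0.005] |deg| 0.5
103 (-116, 144) lin [-0.266 -0.005  0.059] ang [ 0.005 -0.009  0.005] |deg| 0.5
94 (-105, 145) lin [-0.359 -0.006  0.106] ang [ 0.005 -0.009  0.005] |deg| 0.5
85 (-95, 145) lin [-0.444 -0.007  0.166] ang [ 0.005 -0.009  0.005] |deg| 0.5
76 (-85, 143) lin [-0.519 -0.007  0.24 ] ang [ 0.005 -0.009  0.005] |deg| 0.5
67 (-75, 140) lin [-0.58  -0.008  0.324] ang [ 0.005 -0.009  0.005] |deg| 0.5
58 (-66, 135) lin [-0.628 -0.008  0.416] ang [ 0.005 -0.009  0.005] |deg| 0.5
```

View pics/s4.png

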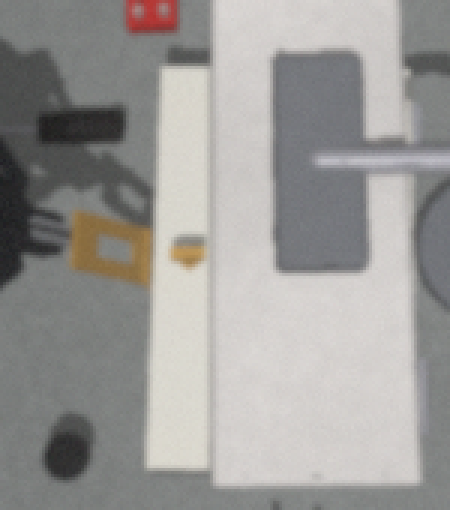

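The hasp is rising, with the fingers at its tip (about (75, 240) in the crop) and the lid shut. Continuing the sweep.

Emit:
drive_tool(hand=[0, 0, 0, 0, 0, 0, 0, 0], linear=[[-0.06, 0, 0.01], [-0.17, 0, 0.03], [-0.27, 0, 0.06], [-0.36, 0, 0.11], [-0.44, 0, 0.17], [-0.52, 0, 0.24], [-0.58, 0, 0.32], [-0.63, 0, 0.42]], angular=[[0, 0, 0], [0, 0, 0], [0, 0, 0], [0, 0, 0], [0, 0, 0], [0, 0, 0], [0, 0, 0], [0, 0, 0]])

```text
time: 6.95
ee_pos: [0.5552, -0.0488, 0.1328]
eef_rot: [0.09, 2.539, -0.026]
contact_force: [-1.0, -0.7, 0.9]
finger_gap: 0.0004
finger_force: 0.4
```

Run:
```python
from path import *
where(); run([49,41,39,30,20,10,3,0,-2]); go((-30,0,87),35)
```

```text
t6.95 case [-65.7   0.5 132.8] z [ 0.566  0.004 -0.825] y [-0.005  1.     0.001] F [-1.  -0.8  0.9] gap 0.0004 q [-0.28 -0.11  2.27  0.31  0.4  -2.03]
49 (-57, 129) lin [-0.047 -0.005  0.08 ] ang [ 0.005 -0.012  0.004] |deg| 0.6
41 (-51, 122) lin [-0.063 -0.005  0.17 ] ang [ 0.005 -0.012  0.004] |deg| 0.6
39 (-45, 123) lin [-0.115 -0.006  0.199] ang [ 0.005 -0.012  0.004] |deg| 0.6
30 (-39, 116) lin [-0.123 -0.006  0.289] ang [ 0.005 -0.012  0.004] |deg| 0.6
20 (-34, 107) lin [-0.114 -0.006  0.39 ] ang [ 0.005 -0.012  0.004] |deg| 0.6
10 (-31, 97) lin [-0.083 -0.007  0.488] ang [ 0.005 -0.012  0.004] |deg| 0.6
3 (-30, 90) lin [-0.05  -0.007  0.552] ang [ 0.005 -0.012  0.004] |deg| 0.6
0 (-30, 87) lin [-0.033 -0.007  0.578] ang [ 0.005 -0.012  0.004] |deg| 0.6
-2 (-30, 85) lin [-0.021 -0.007  0.595] ang [ 0.005 -0.012  0.004] |deg| 0.6
lin [-0.035 -0.007  0.58 ] ang [ 0.005 -0.012  0.004] |deg| 0.6
```

Emit:
drive_tool(hand=[0, 0, 0, 0, 0, 0, 0, 0], linear=[[-0.05, 0, 0.08], [-0.08, 0, 0.17], [-0.12, 0, 0.25], [-0.12, 0, 0.33], [-0.12, 0, 0.4], [-0.09, 0, 0.48], [-0.05, 0, 0.55], [-0.05, 0, 0.55]], angular=[[0, 0, 0], [0, 0, 0], [0, 0, 0], [0, 0, 0], [0, 0, 0], [0, 0, 0], [0, 0, 0], [0, 0, 0]])

```text
time: 7.75
ee_pos: [0.5911, -0.0517, 0.0914]
eef_rot: [0.091, 2.535, -0.028]
contact_force: [4.1, -1.1, 0.4]
finger_gap: 0.0
finger_force: 1.8
```

Run:
```python
from path import *
where(); go((-30,0,86),35); go((-30,0,84),35)
```

```text
t7.75 case [-29.7   0.3  91.4] z [ 0.569  0.003 -0.822] y [-0.004  1.     0.001] F [ 4.2 -0.8  0.4] gap 0.0 q [-0.26  0.06  2.21  0.38  0.29 -2.09]
lin [ 0.033 -0.003  0.043] ang [ 0.003 -0.007  0.004] |deg| 0.4
lin [ 0.044 -0.003  0.06 ] ang [ 0.003 -0.007  0.004] |deg| 0.4
```

Run:
```python
from path import *
s=sensors.state();C=cam("wrist",s);im=optics.read_camera("wrist")[:,:,::-1]
for n,c in dict(st=(-65,0,102),tipflatL=(-25,19,85),tipflatR=(-25,-19,85),hingeL=(-95,19,85),tongue=(-46,8,85)).items(): print(n,proj(C,toworld(c)).round())
cv2.imwrite("pics/w5.png",np.vstack([cv2.resize(im[190:400,140:420],(780,585),interpolation=cv2.INTER_CUBIC)]))
```

```text
st [274. 257.]
tipflatL [313. 268.]
tipflatR [235. 268.]
hingeL [332. 165.]
tongue [292. 245.]
```

View pics/w5.png

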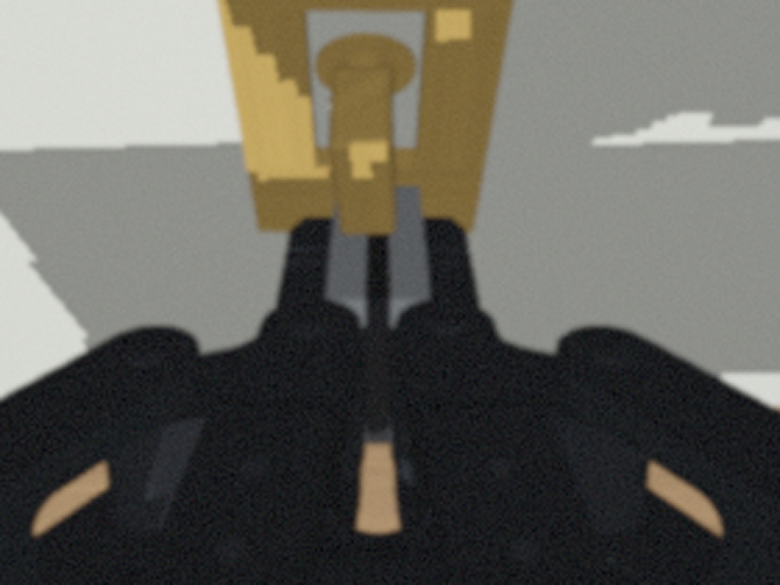

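The finger lies on top of the tongue: its tip at crop row 185 covers the solid part, and the hasp tip is at row 230 (≈272 px, against 268 predicted flat). The wing stands through the slot, and its rear end seems to touch the finger's underside, which fits the +4 N in x. I'll shift 5 mm forward and press down.

Run:
```python
from path import *
where()
for c in((-25,0,93),(-25,0,89),(-25,0,86),(-25,0,84)): go(c,33)
```

```text
t7.80 case [-29.9   0.3  91.5] z [ 0.568  0.003 -0.823] y [-0.004  1.     0.   ] F [ 5.5  0.2 -0.3] gap 0.0001 q [-0.26  0.06  2.21  0.38  0.3  -2.09]
lin [-0.049 -0.004  0.016] ang [0.003 0.037 0.004] |deg| 1.7
lin [-0.026 -0.004  0.049] ang [0.003 0.037 0.004] |deg| 1.7
lin [-0.009 -0.004  0.074] ang [0.003 0.037 0.004] |deg| 1.7
lin [ 0.002 -0.004  0.09 ] ang [0.003 0.037 0.004] |deg| 1.7
```

Emit:
drive_tool(hand=[0, 0, 0, 0, 0], linear=[[-0.06, 0, 0], [-0.05, 0, 0.02], [-0.03, 0, 0.05], [-0.01, 0, 0.075], [-0.01, 0, 0.075]], angular=[[0, 0.03, 0], [0, 0.04, 0], [0, 0.04, 0], [0, 0.04, 0], [0, 0.04, 0]])

```text
time: 8.3
ee_pos: [0.5952, -0.0514, 0.0879]
eef_rot: [0.089, 2.567, -0.025]
contact_force: [-20.7, 1.5, 28.9]
finger_gap: 0.0002
finger_force: 14.2
```

Run:
```python
from path import *
where()
for c in((-25,0,84),(-25,0,110),(-50,0,125)): go(c,33)
```

```text
t8.30 case [-25.6   0.9  87.9] z [ 0.543  0.004 -0.84 ] y [-0.006  1.     0.001] F [-20.7  -0.1  28.9] gap 0.0002 q [-0.26  0.08  2.18  0.32  0.33 -2.03]
lin [ 0.016 -0.009  0.036] ang [ 0.005 -0.003  0.006] |deg| 0.4
lin [-0.125 -0.009 -0.182] ang [ 0.005 -0.003  0.006] |deg| 0.4
lin [ 0.004 -0.007 -0.444] ang [ 0.005 -0.003  0.006] |deg| 0.4
```

The hasp is flat: at 29 N the finger's low corner is at z ≈ 84 mm. I'll back out and go to the +y side of the wing at a 20° tilt.

Emit:
drive_tool(hand=[0, 0, 0], linear=[[-0.02, 0, -0.2], [0, 0, -0.6], [0, 0, -0.6]], angular=[[0, 0, 0], [0, 0, 0], [0, 0, 0]])

```text
time: 8.6
ee_pos: [0.5619, -0.0491, 0.1387]
eef_rot: [0.089, 2.565, -0.026]
contact_force: [0.2, 0.4, 1.2]
finger_gap: -0.0001
finger_force: 0.0
```

Run:
```python
from path import *
where()
go((-95,26,120),20)
go((-81,26,90),20)
```

```text
t8.60 case [-59.    0.7 138.7] z [ 0.544  0.003 -0.839] y [-0.006  1.     0.   ] F [0.1 0.4 1.2] gap -0.0001 q [-0.27 -0.1   2.24  0.26  0.45 -1.97]
lin [ 0.402  0.255 -0.038] ang [0.004 0.287 0.006] |deg| 12.9
lin [0.448 0.254 0.29 ] ang [0.004 0.287 0.006] |deg| 12.9
```

Emit:
drive_tool(hand=[0, 0, 0, 0, 0, 0], linear=[[0.4, 0.26, -0.04], [0.4, 0.26, -0.04], [0.4, 0.26, -0.04], [0.42, 0.26, 0.1], [0.45, 0.26, 0.29], [0.45, 0.26, 0.29]], angular=[[0, 0, 0], [0, 0.15, 0], [0, 0.29, 0], [0, 0.29, 0], [0, 0.29, 0], [0, 0.29, 0]])

```text
time: 9.2
ee_pos: [0.5386, -0.0208, 0.0823]
eef_rot: [0.098, 2.807, -0.012]
contact_force: [0.0, -0.2, -0.4]
finger_gap: -0.0003
finger_force: 0.0
```

Run:
```python
from path import *
where()
s=sensors.state();C=cam("wrist",s);im=optics.read_camera("wrist")[:,:,::-1]
cv2.imwrite("pics/w6.png",im)
# check hasp flat / wing: brass mask extents
m=cv2.inRange(cv2.cvtColor(im,cv2.COLOR_BGR2HSV),(8,90,40),(30,255,255))
k,l,st,c=cv2.connectedComponentsWithStats(m)
for i in range(1,k):
    if st[i,4]>150:
        print(st[i],c[i].round(), cv2.minAreaRect(np.argwhere(l==i)[:,::-1].astype(np.float32)))
for n,q in dict(st=(-65,0,102),wr=(-53,0,102),tipL=(-25,19,85),tipR=(-25,-19,85),hL=(-95,19,85),hR=(-95,-19,85)).items(): print(n,proj(C,toworld(q)).round())
for y in (14,8,4,0,-4): go((-81,y,90),20)
```

```text
t9.20 case [-84.4  27.2  82.3] z [ 0.327  0.005 -0.945] y [-0.006  1.     0.003] F [ 0.1 -0.2 -0.4] gap -0.0003 q [-0.19  0.04  2.16  0.08  0.61 -1.75]
[ 168  209   91  109 7134] [213. 256.] ((211.6903533935547, 261.83502197265625), (87.56262969970703, 109.86295318603516), 4.085616588592529)
st [214. 338.]
wr [217. 353.]
tipL [260. 352.]
tipR [192. 352.]
hL [256. 264.]
hR [170. 264.]
lin [-0.05  -0.131 -0.053] ang [ 0.006 -0.018  0.005] |deg| 0.9
lin [-0.05  -0.191 -0.053] ang [ 0.006 -0.018  0.005] |deg| 0.9
lin [-0.05  -0.231 -0.054] ang [ 0.006 -0.018  0.005] |deg| 0.9
lin [-0.05  -0.271 -0.054] ang [ 0.006 -0.018  0.005] |deg| 0.9
lin [-0.049 -0.311 -0.054] ang [ 0.006 -0.018  0.005] |deg| 0.9
```

Emit:
drive_tool(hand=[0, 0, 0, 0, 0, 0, 0, 0], linear=[[-0.06, 0, -0.07], [-0.06, 0, -0.07], [-0.06, -0.07, -0.07], [-0.06, -0.13, -0.07], [-0.06, -0.17, -0.07], [-0.06, -0.2, -0.07], [-0.06, -0.22, -0.07], [-0.06, -0.22, -0.07]], angular=[[0, 0, 0], [0, 0, 0], [0, 0, 0], [0, 0, 0], [0, 0, 0], [0, 0, 0], [0, 0, 0], [0, 0, 0]])

```text
time: 10.05
ee_pos: [0.5426, -0.0437, 0.0949]
eef_rot: [0.099, 2.8, -0.014]
contact_force: [-2.3, 2.0, 1.5]
finger_gap: -0.0001
finger_force: 1.2
```

Run:
```python
from path import *
where()
for y in (4,0,-4): go((-81,y,90.5),20)
```

```text
t10.05 case [-78.6   4.6  94.9] z [ 0.334  0.003 -0.943] y [-0.005  1.     0.002] F [-2.4  1.9  1.5] gap -0.0001 q [-0.24  0.03  2.15  0.1   0.64 -1.81]
lin [ 0.037 -0.006  0.033] ang [ 0.004 -0.011  0.005] |deg| 0.6
lin [ 0.037 -0.046  0.033] ang [ 0.004 -0.011  0.005] |deg| 0.6
lin [ 0.037 -0.086  0.033] ang [ 0.004 -0.011  0.005] |deg| 0.6
```

Emit:
drive_tool(hand=[0, 0, 0, 0, 0], linear=[[0.02, -0.04, 0.02], [0.035, -0.08, 0.02], [0.035, -0.12, 0.02], [0.035, -0.13, 0.02], [0.035, -0.13, 0.02]], angular=[[0, 0, 0], [0, 0, 0], [0, 0, 0], [0, 0, 0], [0, 0, 0]])

```text
time: 10.55
ee_pos: [0.5394, -0.057, 0.0918]
eef_rot: [0.099, 2.799, -0.015]
contact_force: [0.3, -0.0, -0.5]
finger_gap: 0.0006
finger_force: 0.6
```

Run:
```python
from path import *
where()
for x in (-79,-76,-73,-71): go((x,-9,92),20)
```

```text
t10.55 case [-80.8  -8.9  91.8] z [ 0.334  0.003 -0.942] y [-0.004  1.     0.001] F [ 0.3 -0.  -0.5] gap 0.0006 q [-0.27  0.03  2.15  0.12  0.63 -1.86]
lin [-0.018 -0.001  0.004] ang [ 0.003 -0.01   0.005] |deg| 0.5
lin [-0.046 -0.001  0.015] ang [ 0.003 -0.01   0.005] |deg| 0.5
lin [-0.074 -0.001  0.025] ang [ 0.003 -0.01   0.005] |deg| 0.5
lin [-0.093 -0.001  0.031] ang [ 0.003 -0.01   0.005] |deg| 0.5
```

Emit:
drive_tool(hand=[0, 0, 0, 0, 0, 0], linear=[[-0.02, 0, 0.005], [-0.035, 0, 0.01], [-0.05, 0, 0.015], [-0.06, 0, 0.02], [-0.07, 0, 0.025], [-0.07, 0, 0.025]], angular=[[0, 0, 0], [0, 0, 0], [0, 0, 0], [0, 0, 0], [0, 0, 0], [0, 0, 0]])

```text
time: 11.15
ee_pos: [0.5454, -0.0575, 0.0911]
eef_rot: [0.097, 2.803, -0.016]
contact_force: [-7.1, -3.1, 2.6]
finger_gap: -0.0
finger_force: 3.3
```

Run:
```python
from path import *
where()
for x in (-73,-71,-69): go((x,-9,92),20)
```

```text
t11.15 case [-74.8  -8.9  91.1] z [ 0.331  0.002 -0.944] y [-0.006  1.     0.   ] F [-6.9 -3.6  2.6] gap -0.0 q [-0.27  0.05  2.14  0.11  0.63 -1.85]
lin [-0.02  -0.001 -0.002] ang [ 0.003 -0.015  0.007] |deg| 0.8
lin [-0.039 -0.001  0.005] ang [ 0.003 -0.015  0.007] |deg| 0.8
lin [-0.058 -0.001  0.011] ang [ 0.003 -0.015  0.007] |deg| 0.8
```

Emit:
drive_tool(hand=[0, 0, 0, 0], linear=[[-0.015, 0, 0.005], [-0.03, 0, 0.01], [-0.03, 0, 0.01], [-0.03, 0, 0.01]], angular=[[0, 0, 0], [0, 0, 0], [0, 0, 0], [0, 0, 0]])

```text
time: 11.55
ee_pos: [0.5459, -0.0575, 0.0908]
eef_rot: [0.096, 2.809, -0.016]
contact_force: [-19.3, -4.7, 15.4]
finger_gap: -0.0001
finger_force: 9.7
```

```bash
python3 -c "
from path import *
where(); go((-110,-9,130),20); go((-170,-9,150),25)"
```

```text
t11.55 case [-74.3  -8.9  90.8] z [ 0.325  0.003 -0.946] y [-0.007  1.     0.   ] F [-18.8  -6.2  15.4] gap -0.0001 q [-0.27  0.05  2.13  0.11  0.64 -1.85]
lin [ 0.211  0.002 -0.486] ang [ 0.003 -0.023  0.008] |deg| 1.1
lin [ 0.713  0.006 -0.87 ] ang [ 0.004 -0.135  0.008] |deg| 6.1
```

The wing is against a firm stop (19 N, only 0.5 mm more travel). I'll retract and check numerically.

Emit:
drive_tool(hand=[0, 0, 0, 0, 0], linear=[[0.15, 0, -0.1], [0.3, 0, -0.5], [0.5, 0, -0.8], [0.7, 0, -0.9], [0.7, 0, -0.9]], angular=[[0, 0, 0], [0, 0, 0], [0, 0, 0], [0, 0, 0], [0, 0, 0]])

```text
time: 12.05
ee_pos: [0.4536, -0.0504, 0.1545]
eef_rot: [0.099, 2.796, -0.016]
contact_force: [0.6, -0.5, -0.2]
finger_gap: -0.0
finger_force: 0.0
```

Run:
```python
from path import *
where()
s=sensors.state();C=cam("wrist",s);im=optics.read_camera("wrist")[:,:,::-1]
cv2.imwrite("pics/w7.png",im)
for n,q in dict(st=(-65,0,102),wL=(-65,12,102),wR=(-65,-12,102),wF=(-77,0,102),wB=(-53,0,102),wLf=(-69,12,102),wLfb=(-69,12,89),tipL=(-25,19,85),tipR=(-25,-19,85),hL=(-95,19,85),hR=(-95,-19,85)).items(): print(n,proj(C,toworld(q)).round())
c=proj(C,toworld((-65,0,95))).astype(int)
hsv=cv2.cvtColor(im,cv2.COLOR_BGR2HSV)
sub=im[c[1]-70:c[1]+90:3, c[0]-60:c[0]+61:2]
h2=hsv[c[1]-70:c[1]+90:3, c[0]-60:c[0]+61:2]
print(c)
for r,(row,hr) in enumerate(zip(sub,h2)):
    print("%3d "%(c[1]-70+3*r)+"".join(("#" if v[2]>150 else "+" if v[2]>110 else "-") if (8<=v[0]<=30 and v[1]>85) else (" " if v[2]>60 else ".") for v in hr))
```

```text
t12.05 case [-166.9   -8.7  154.5] z [ 0.337  0.003 -0.941] y [-0.005  1.     0.001] F [ 0.6 -0.5 -0.2] gap -0.0 q [-0.32 -0.3   2.3   0.12  0.81 -1.89]
st [286. 315.]
wL [301. 315.]
wR [270. 315.]
wF [286. 305.]
wB [285. 324.]
wLf [301. 312.]
wLfb [300. 298.]
tipL [306. 327.]
tipR [262. 327.]
hL [311. 272.]
hR [261. 272.]
[285 307]
237 ................-.-----------------------.............-.....-
240 ..................-+++++++++++++++++++++-....................
243 ...........-......-+++++++++++++++++++++--...................
246 ..........-......--+++++++++++++++++++++--...................
249 ......-..........--++++++++++++++++++++++-...................
252 -................--++++++++++++++++++++++-.....-.............
255 .........-.......--++++++++++++++++++++++-...................
258 ..................      ...      ++++++++-...................
261 ..................      ...      ++++++++--..................
264 ..................      ...      -+++++++-...................
267                         ...        -----+-                   
270             .....       ...       .
[... 2098 characters left out ...]
.       ................................
369 ......................       ................................
372 ......................       ................................
375 .....................         ...............................
378 .....................         ...............................
381 ......................       ................................
384 .............................................................
387 .............................................................
390 .............................................................
393 .............................................................
396 .............................................................
```

The fingers hide the staple, so I'll step aside.

Emit:
drive_tool(hand=[0, 0, 0, 0], linear=[[0, 0.4, -0.1], [0, 0.85, -0.1], [0, 0.85, -0.1], [0, 0.85, -0.1]], angular=[[0, 0, 0], [0, 0, 0], [0, 0, 0], [0, 0, 0]])

```text
time: 12.5
ee_pos: [0.4577, 0.0359, 0.1628]
eef_rot: [0.093, 2.799, -0.014]
contact_force: [0.5, -0.6, 0.2]
finger_gap: -0.0
finger_force: 0.0
```

```bash
cat > chk.py <<'E'
from path import *
where()
s=sensors.state();C=cam("wrist",s);im=optics.read_camera("wrist")[:,:,::-1]
cv2.imwrite("pics/w8.png",im)
for n,q in dict(st=(-65,0,102),wL=(-65,12,102),wR=(-65,-12,102),wF=(-77,0,102),wB=(-53,0,102),tipL=(-25,19,85),tipR=(-25,-19,85),hL=(-95,19,85),hR=(-95,-19,85)).items(): print(n,proj(C,toworld(q)).round())
c=proj(C,toworld((-65,0,95))).astype(int); r0=c[1]-50; c0=c[0]-40
hsv=cv2.cvtColor(im,cv2.COLOR_BGR2HSV)
print(c,"col0",c0)
for r in range(r0,min(r0+90,420),2):
    print("%3d "%r+"".join((("#" if v[2]>150 else "+" if v[2]>105 else "-") if (8<=v[0]<=30 and v[1]>85) else (" " if v[2]>60 else ".")) for v in hsv[r,c0:c0+84]))
E
python3 chk.py
```

```text
t12.50 case [-169.3   77.6  162.8] z [ 0.334  0.004 -0.942] y [-0.009  1.     0.001] F [ 0.5 -0.6  0.2] gap -0.0 q [-0.08 -0.3   2.28  0.01  0.82 -1.59]
st [176. 308.]
wL [191. 308.]
wR [160. 308.]
wF [173. 298.]
wB [178. 317.]
tipL [208. 321.]
tipR [166. 320.]
hL [199. 266.]
hR [150. 266.]
[177 300] col0 137
250 ..................---+++++++++++++++++++++++++++++++++++++++++++++--................
252 ..................--+++++++++++++++++++++++++++++++++++++++++++++---................
254 ..........-......--++++++++++++++++++++++++++++++++++++++++++++++--..........-......
256 .................--+++++++++++++++++++++++++++++++++++++++++++++----..........-.....
258 ................--+++++++++--+++++++++++++++++++++++++++++++++-+--..................
260               ---++++++++++-------------------------+++++++++--    .  ... ..  ......
262              ++++++++++++++++++++++++++++++++++++++++++++++++-                      
264             ###############################################+++                      
266             ################################################++           
[... 2515 characters left out ...]
             ................................................................
326                  ...................................................................
328              .......................................................................
330          ...........................................................................
332       ..............................................................................
334   ..................................................................................
336 ....................................................................................
338 ....................................................................................
```

The wing's front face runs level across the hasp (columns 162–195, predicted 160–191), and the hasp matches its flat projection. I'm handing it in.

```bash
python3 -c "
from cell import job_done
print(job_done())"
```

```text
the job is handed in; nothing more can be done
None
```

The job is handed in at about 12.6 s of the 61 s: by force readings and the last wrist image, the lid is shut, the hasp is flat over the staple and the wing is turned across to its stop; I saw no sign of touching the lamp or a bystander, and no verdict came back.

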